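Register the loudspeaker box beside the microphone

TASK

Push the wooden loudspeaker box along the table into the aluminium measuring frame until its long side lies flat against the back rail and its end is up against the side stop nearer to the microphone (the other stop has the white cup beside it). Only push it with the closed or open fingers; never lift or tip it, and leave the microphone, cup, brass weight and plug adapter where they stand.

Things in the scene. Friction and masses are not known exactly. Their poses are not given: they have to be found in the camera images.
- speaker: Loose wooden loudspeaker box, 88 mm (own x) by 150 mm (own y), 60 mm high, about 0.5 kg, with two round white and grey cones side by side on top. Origin: centre of its underside, z up. It slides on the table under 2 to 6 N. It starts before the frame's opening, own x within 0.35 rad of the frame's x.
- frame: Fixed U-shaped aluminium frame, open to the robot, 30 mm high, bars 20 mm thick. Origin: on the table, at mid-length of the back rail's inner face; x points from the opening into the rail (away from the robot), y along the rail, z up. The 440 mm back rail spans x 0 to 20 mm. Two side stops run from it to x = -110 mm; their inner faces are at y = +200 and -200 mm.
- mic: Microphone on a round stand, loose, 171 mm tall: dark disc foot 90 mm across, thin steel pole, black body and silver head. It stands about 110 mm outside the inner face of one side stop, either the left or the right one, and marks the stop to use. Origin: centre of the underside, z up. Leave it alone.
- cup: White plastic cup standing upside down, loose and light, 90 mm high, 72 mm across at the table, 52 mm at the top. It stands outside the other side stop. Origin: centre of the underside. Leave it alone.
- weight: Small brass laboratory weight with a knob, loose, 40 mm across, 44 mm high, standing to one side of the opening (about 275 mm from its middle). Origin: centre of the underside. Leave it alone.
- adapter: Black plug adapter block, loose, 40 by 55 mm and 25 mm high with two steel posts to 41 mm, standing to the other side of the opening (about 275 mm from its middle). Origin: centre of the underside. Leave it alone.

How it is judged:
By the outcome, as a careful person would: the job done as asked, in the order asked, and still so for the second after the job is handed in, with the robot touching nothing.
It also fails if it takes over 58 s, if anything falls off the work surface, if the arm or the gripper's body presses on something with over 40 N, if the wrist force passes 120 N, or if a joint passes its speed limit or range.

ROBOT

A 6-joint arm with a two-finger parallel gripper is mounted at the origin on the work surface. World frame = base frame: x ahead of the robot, y to its left, z up, the work surface at z = 0. Lengths are in m, angles in rad, forces in N, time in s.
With the tool pointing down it reaches from about 0.25 to 0.725 m from the base axis. Payload 4 kg.
Tool frame: the origin (TCP) lies on the front face of the gripper's body, between the roots of the fingers; the fingertips stand 73 mm ahead of it and the grasp point (between the pads) lies 54 mm ahead of it; z points along the fingers, y is the line along which they close (so a half turn about z gives the same grasp; the last joint's range is limited). The gripper opens to 85 mm and grips with 20 to 120 N. Pads are 22 mm wide; open, the fingers measure 114 mm over their backs; the gripper's body (76 mm by 85 mm) begins 54 mm behind the grasp point. The pads swing forward as they close: fully open they stand 13 mm farther back than shut.
Start: joints at [-1.334, 0.241, 0.005, 1.335, 0, 1.571], TCP at [0.117, -0.486, 0.304] pointing down, gripper open.
Joint ranges: [-2.72, 2.72], [-1.05, 1.87], [-1.09, 1.28], [-1.99, 2.15], [-1.42, 1.44], [-3.14, 3.14]. Speed limits (rad/s): [2.79, 2.79, 3.14, 3.14, 3.14, 3.14].

INTERFACE

Orientations are given as a unit quaternion [x, y, z, w].
In Python, from workcell import bot gives the robot as it stands. The module is installed in compiled form; this text tells all that it offers.
- The arm moves only by the tool step_arm, never from a script. Its argument "rows" is a list of rows, each a list of 2 entries, a list of its own where there are three numbers: the shift along the tool's x, y, z in mm, then the turn about the tool's z in degrees. A call has 1 to 12 rows; each row is the pose to reach, as a shift and turn from the pose commanded when the call began, along the tool's axes at that moment; what a row does not reach only later rows make up. A row lasts 1/8 s, in which the tool goes at most 62.5 mm and 10.7 degrees, less where a joint would pass 70% of its speed; a pose out of reach is approached as far as the arm can. A call with a gripper value outside its range is refused whole. "claw" is the gripper's target within -1 to 1 (shut at 1, half-way at 0, fully open at -1), set as the call begins (left out, the last holds). The fingers move at their own pace and stop on an object; the grip force is fixed at half the most. Time passes only in rows, so rows that repeat a pose let the fingers close. It gives the time, the measured TCP pose, the force, the opening and the grip force at its end, in the units of the state.
- bot.get_obs(): the state, without advancing time (a new reading comes with each control period).
- bot.camera(name): name is "scene" or "side" or "wrist"; returns (picture, depth): 384x512x3 uint8, red, green, blue; 384x512 float32, m along the optical axis (not along the pixel's ray), 0 where there is no reading.
- bot.camera_params(name): a dict with "fx", "fy", "cx", "cy" (pixels), "pose" (4x4, takes a point from camera to world coordinates). Camera axes: x right, y up, looking along -z (the intrinsics and any distortion apply to the point x, -y, -z); pixel columns grow to the right and rows downward; lengths in m; the calibration is good to about 2 mm. The wrist camera is an equidistant fisheye: a pixel r from the principal point sees the ray r / f radians off the axis. A picture is of the moment at which its call begins: read the wrist's pose just before it. camera_params takes no time and is no camera call; for the wrist camera it gives the pose at the moment of the call.
- bot.job_done(): hands the job in; it is judged then, once.
Trained networks look in the newest picture that a camera, given by its name, has taken for a name from the list of things; names that differ only in an ending like _2 or _b are one class to them, and where a whole thing is asked for, a point or a joint stands for the part that bears it (a point fixed in the world has none). Each returns a list of dicts, best first, with "score" (0 to 1); they miss things now and then, are a little off and sometimes report something else, mostly with a low value. They report only what shows in the picture. A call takes as long as a camera call.
- bot.trace(target, camera): "pixels" (384x512 bool, what is visible of it) and "uv" ([column, row] in pixels, amid what is visible of it).
The state is a dict: "clock": time; "joint_pos": joint angles; "joint_vel": joint speeds; "tau": joint torques, N m; "eef_pos": TCP position; "tool_rot": TCP orientation; "ft_force": force on the tool from outside, world axes, zero at the start; "ft_torque": the same for the moment, N m; "grip_width": finger opening in m; "grasp_force": force on a finger pad.
Only numpy, scipy, OpenCV 4.12 (cv2) and the standard library are available. Lean on these libraries where they do the work, as an engineer would, in place of code of your own. Each camera call takes 0.05 s, during which the arm holds its last target. There are 200 camera calls.

## Working session

There is one attempt and no reset: what is moved stays moved. The work goes in short steps, Python scripts to look and compute and a tool call to move; the robot and the scene stay as the last step left them, time stands still between calls to the robot, and variables do not carry over. Pictures are saved under pics/ and viewed, at most 10 in all, crops included, and the job is handed in when it is done.

Besides the shell and the picture viewer there is one more tool, called after "Call:" as name([rows], argument=value, ...), one row to a line, values as JSON. step_arm: Moves the arm, as the interface text tells. Its arguments: {"type":"object","properties":{"rows":{"type":"array"},"claw":{"type":"number"}},"required":["rows"]}

```bash
mkdir -p pics; cat > h.py <<'E'
import numpy as np, cv2
from workcell import bot
def world(cam, depth, mask, P=None):
    P=P or bot.camera_params(cam); v,u=np.nonzero(mask&(depth>0)); d=depth[v,u]
    T=np.array(P['pose']); p=np.stack([(u-P['cx'])/P['fx']*d,-(v-P['cy'])/P['fy']*d,-d],1)
    return p@T[:3,:3].T+T[:3,3]
E
python3 - <<'E'
from h import *
s=bot.get_obs(); print(s['clock'],s['eef_pos'],s['tool_rot'])
ims=[]
for c in ['scene','side']:
    im,d=bot.camera(c); cv2.imwrite(f'pics/{c}0.png',im[:,:,::-1])
    print(c,{k:np.round(v,3).tolist() for k,v in bot.camera_params(c).items()})
    for n in ['speaker','frame','mic','cup','weight','adapter']:
        for r in bot.trace(n,c)[:1]:
            w=world(c,d,r['pixels']); 
            if len(w)==0: continue
            print(c,n,round(r['score'],2),np.round(r['uv']),len(w),'med',np.round(np.median(w,0),3),'zmax',w[:,2].max().round(3))
            if n in('speaker','frame'):
                h=0.06 if n=='speaker' else .03
                t=w[abs(w[:,2]-h)<.006]; np.save(f'{c}_{n}.npy',t)
                if len(t)>20:
                    print('  rect',cv2.minAreaRect(t[:,:2].astype(np.float32)*1000), len(t))
E
```

```text
0.0 [ 0.11717962 -0.48557628  0.30300451] [ 9.93000296e-01  1.18107120e-01 -1.21042366e-04 -1.05151148e-03]
scene {'fx': 370.424, 'fy': 370.424, 'cx': 255.765, 'cy': 185.632, 'pose': [[0.111, -0.593, 0.797, 1.378], [0.994, 0.066, -0.09, -0.06], [0.0, 0.803, 0.597, 0.649], [0.0, 0.0, 0.0, 1.0]]}
scene speaker 0.84 [275. 180.] 1839 med [0.557 0.094 0.058] zmax 0.066
  rect ((526.8192138671875, 97.54447937011719), (149.8553466796875, 91.34154510498047), 79.09317016601562) 1012
scene weight 0.64 [166. 181.] 198 med [ 0.49  -0.222  0.021] zmax 0.047
scene adapter 0.55 [354. 172.] 279 med [0.497 0.339 0.023] zmax 0.043
side {'fx': 487.147, 'fy': 487.147, 'cx': 260.121, 'cy': 196.932, 'pose': [[0.963, 0.119, -0.241, 0.259], [-0.268, 0.496, -0.826, -1.055], [0.021, 0.86, 0.509, 0.702], [0.0, 0.0, 0.0, 1.0]]}
side speaker 0.92 [240. 187.] 1415 med [0.52  0.038 0.059] zmax 0.067
  rect ((528.296875, 93.08374786376953), (153.43777465820312, 86.54759979248047), 78.14727020263672) 867
side frame 0.67 [288. 198.] 1556 med [0.661 0.013 0.025] zmax 0.114
  rect ((621.5560302734375, 58.752655029296875), (129.3377227783203, 443.23040771484375), 0.22559478878974915) 832
side mic 0.64 [312. 264.] 1436 med [ 0.606 -0.263  0.016] zmax 0.172
side cup 0.9 [250. 141.] 567 med [0.634 0.352 0.047] zmax 0.093
side weight 0.53 [249. 265.] 310 med [ 0.482 -0.233  0.022] zmax 0.046
side adapter 0.59 [207. 157.] 228 med [0.484 0.331 0.022] zmax 0.043
```

```bash
python3 - <<'E'
from h import *
a=cv2.imread('pics/scene0.png');b=cv2.imread('pics/side0.png')
cv2.imwrite('pics/both.png',cv2.resize(np.hstack([a,b]),(800,300)))
t=np.load('side_frame.npy')
x=t[:,0]; y=t[:,1]
print(np.percentile(x,[0,2,50,98,100]),np.percentile(y,[0,2,50,98,100]))
for lo in np.arange(-.17,.30,.05):
    q=t[(y>lo)&(y<lo+.05)&(x>.62)]
    if len(q)>5: print(round(lo+.025,3),np.percentile(q[:,0],[3,50,97]).round(4),len(q))
for lo in (.56,.58,.60,.62,.64):
    for s,q in (('L',t[(x>lo)&(x<lo+.02)&(y>.2)]),('R',t[(x>lo)&(x<lo+.02)&(y<-.1)])):
        if len(q)>3: print(s,lo,np.percentile(q[:,1],[3,50,97]).round(4),len(q))
E
```

```text
[0.55609081 0.56172621 0.66679679 0.68422025 0.68650006] [-0.16285287 -0.16097509  0.0285174   0.27470256  0.28027576]
-0.145 [0.6217 0.6442 0.6849] 121
-0.045 [0.6661 0.6713 0.6838] 63
0.005 [0.6666 0.675  0.6854] 78
0.055 [0.6664 0.6728 0.6827] 63
0.105 [0.666  0.6736 0.6815] 59
0.155 [0.6661 0.6735 0.6825] 54
0.205 [0.6647 0.6736 0.6835] 56
0.255 [0.6216 0.658  0.6802] 91
L 0.56 [0.2559 0.2634 0.2753] 27
R 0.56 [-0.1608 -0.1549 -0.1462] 48
L 0.58 [0.2564 0.2673 0.2791] 29
R 0.58 [-0.1618 -0.1567 -0.1428] 47
L 0.6 [0.2593 0.2656 0.2775] 25
R 0.6 [-0.162  -0.1548 -0.1414] 55
L 0.62 [0.255  0.2648 0.2796] 29
R 0.62 [-0.1617 -0.154  -0.141 ] 50
L 0.64 [0.2575 0.2612 0.2715] 21
R 0.64 [-0.1612 -0.1546 -0.1436] 12
```

View pics/both.png

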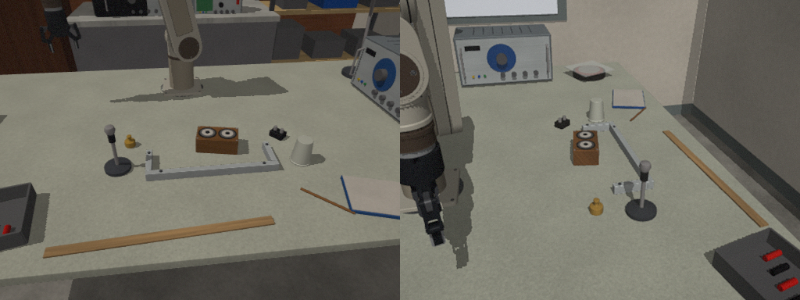

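Both views show the mic outside the right-hand (world −y) stop, at about (112,160) in the left picture. The cup is at the left stop. The rail's inner face is at x≈0.665, the right stop's inner face at y≈−0.141, and frame yaw is about 0. The speaker is at (0.527, 0.095) with yaw about −0.2. Plan: push +x with both fingers open until it lies flat on the rail, then push −y on its left end.

Call:
step_arm([
  [[17,-21,0],0],
  [[51,-62,0],2],
  [[86,-104,0],4],
  [[120,-145,0],6],
  [[154,-187,0],8],
  [[188,-228,0],10],
  [[223,-270,0],12],
  [[257,-311,0],13.5],
  [[291,-353,0],13.5],
  [[325,-394,0],13.5],
  [[370,-448,0],13.5],
  [[411,-498,0],13.5],
], claw=-1)

```text
clock: 2.2
eef_pos: [0.3933, 0.0277, 0.3041]
tool_rot: [1.0, 0.026, -0.0, -0.017]
ft_force: [-0.1, -1.0, -0.7]
grip_width: 0.0853
grasp_force: 0.0
```

Call:
step_arm([
  [[0,0,0],0],
  [[0,0,30],0],
  [[0,0,60],0],
  [[0,0,95],0],
  [[0,0,130],0],
  [[0,0,165],0],
  [[0,0,190],0],
  [[0,0,206],0],
  [[0,0,216],0],
  [[0,0,216],0],
  [[0,0,216],0],
])

```text
clock: 3.58
eef_pos: [0.3927, 0.028, 0.0886]
tool_rot: [1.0, 0.025, -0.0, -0.018]
ft_force: [-0.4, 0.3, -0.7]
grip_width: 0.0852
grasp_force: 0.0
```

Call:
step_arm([
  [[3,-15,0],1],
  [[6,-35,0],2],
  [[9,-55,0],2.9],
  [[10,-65,0],2.9],
  [[10,-65,0],2.9],
  [[10,-65,0],2.9],
])

```text
clock: 4.32
eef_pos: [0.4019, 0.0407, 0.0901]
tool_rot: [0.999, 0.029, -0.003, -0.038]
ft_force: [0.5, 0.1, -0.1]
grip_width: 0.085
grasp_force: 0.0
```

```bash
python3 - <<'E'
from h import *
s=bot.get_obs(); print(s['clock'],np.round(s['joint_pos'],3),s['ft_force'],s['tau'],s['eef_pos'],s['tool_rot'])
E
```

```text
4.325 [ 0.057  0.294 -0.564  0.716  0.077  3.141] [ 0.50467597  0.05172662 -0.05568715] [ 3.16275714e-02 -3.18213594e+01  1.73446405e+01  1.86397653e-02
  2.48634601e-01 -2.79192443e-05] [0.40191503 0.04067628 0.09011041] [ 0.99884592  0.0289762  -0.00316763 -0.038173  ]
```

Call:
step_arm([
  [[-20,0,0],-5],
  [[-40,0,0],-15],
  [[-50,0,0],-25],
  [[-50,0,0],-35],
  [[-50,0,0],-45],
  [[-50,0,0],-55],
  [[-50,0,0],-65],
  [[-50,0,0],-75],
  [[-50,0,0],-85],
  [[-50,0,0],-90],
  [[-50,0,0],-90],
  [[-50,0,0],-90],
])

```text
clock: 5.82
eef_pos: [0.3521, 0.0377, 0.0904]
tool_rot: [0.686, 0.726, 0.025, -0.029]
ft_force: [0.2, -0.2, 0.0]
grip_width: 0.0852
grasp_force: 0.0
```

Call:
step_arm([
  [[0,0,0],-10],
  [[0,0,0],-20],
  [[0,0,0],-30],
  [[0,0,0],-40],
  [[0,0,0],-50],
  [[0,0,0],-60],
  [[0,0,0],-70],
  [[0,0,0],-80],
  [[0,0,0],-90],
  [[0,0,0],-100],
  [[0,0,0],-110],
  [[0,0,0],-120],
])

```text
clock: 7.32
eef_pos: [0.3522, 0.0377, 0.0904]
tool_rot: [-0.289, 0.957, 0.038, 0.007]
ft_force: [0.5, -0.5, 1.1]
grip_width: 0.0854
grasp_force: 0.0
```

Call:
step_arm([
  [[0,0,0],-10],
  [[0,0,0],-20],
  [[0,0,0],-30],
  [[0,0,0],-40],
  [[0,0,0],-50],
  [[0,0,0],-60],
  [[0,0,0],-70],
  [[0,0,0],-80],
  [[0,0,0],-90],
  [[0,0,0],-100],
  [[0,0,0],-110],
  [[0,0,0],-120],
])

```text
clock: 8.82
eef_pos: [0.3522, 0.0377, 0.0904]
tool_rot: [0.973, -0.228, -0.013, -0.036]
ft_force: [0.2, -0.5, 1.0]
grip_width: 0.0857
grasp_force: 0.0
```

Call:
step_arm([
  [[0,0,0],-10],
  [[0,0,0],-20],
  [[0,0,0],-30],
  [[0,0,0],-36],
  [[0,0,0],-40],
  [[0,0,0],-40],
])

```text
clock: 9.57
eef_pos: [0.3437, 0.0789, 0.0905]
tool_rot: [0.995, 0.097, 0.002, -0.023]
ft_force: [-1.0, -1.1, -0.0]
grip_width: 0.0855
grasp_force: 0.0
```

Call:
step_arm([
  [[0,0,0],-6],
  [[0,0,0],-12],
  [[0,0,0],-12],
  [[0,0,0],-12],
])

```text
clock: 10.07
eef_pos: [0.3272, 0.1235, 0.0906]
tool_rot: [0.984, 0.177, 0.008, -0.004]
ft_force: [-0.4, -0.4, 0.4]
grip_width: 0.0849
grasp_force: 0.0
```

Call:
step_arm([
  [[10,10,0],10],
  [[20,20,0],20],
  [[30,35,0],30],
  [[40,45,0],40],
  [[40,45,0],50],
  [[40,45,0],60],
  [[40,45,0],70],
  [[40,45,0],80],
  [[40,45,0],90],
  [[40,45,0],100],
  [[40,45,0],110],
  [[40,45,0],120],
])

```text
clock: 11.58
eef_pos: [0.3805, 0.0947, 0.0909]
tool_rot: [-0.643, 0.766, -0.0, 0.009]
ft_force: [0.0, 0.1, 0.4]
grip_width: 0.0855
grasp_force: 0.0
```

Call:
step_arm([
  [[0,0,0],10],
  [[0,0,0],20],
  [[0,0,0],30],
  [[0,0,0],40],
  [[0,0,0],50],
  [[0,0,0],60],
  [[0,0,0],70],
  [[0,0,0],78],
  [[0,0,0],80.5],
  [[0,0,0],80.5],
])

```text
clock: 12.82
eef_pos: [0.3804, 0.0949, 0.0909]
tool_rot: [0.001, 1.0, 0.006, 0.007]
ft_force: [-0.2, -0.1, -0.5]
grip_width: 0.0855
grasp_force: 0.0
```

Call:
step_arm([
  [[-20,0,6],0],
  [[-40,0,10],0],
  [[-55,0,10],0],
  [[-65,0,10],0],
  [[-75,0,10],0],
  [[-85,0,10],0],
  [[-95,0,10],0],
  [[-105,0,10],0],
  [[-115,0,10],0],
  [[-125,0,10],0],
  [[-135,0,10],0],
  [[-145,0,10],0],
])

```text
clock: 14.32
eef_pos: [0.5259, 0.096, 0.083]
tool_rot: [-0.0, 1.0, 0.006, 0.007]
ft_force: [-2.7, 0.2, -1.7]
grip_width: 0.0851
grasp_force: 1.3
```

Call:
step_arm([
  [[-8,0,0],0],
  [[-16,0,0],0],
  [[-22,0,0],0],
  [[-27,0,0],0],
  [[-31,0,0],0],
  [[-34,0,0],0],
  [[-34,0,0],0],
])

```text
clock: 15.2
eef_pos: [0.5598, 0.0959, 0.0838]
tool_rot: [0.0, 1.0, 0.006, 0.008]
ft_force: [-1.7, -0.5, -0.9]
grip_width: 0.0855
grasp_force: 0.8
```

Continue gently until contact with the rail.

Call:
step_arm([
  [[-2,0,0],0],
  [[-4,0,0],0],
  [[-6,0,0],0],
  [[-8,0,0],0],
  [[-8,0,0],0],
])

```text
clock: 15.82
eef_pos: [0.5639, 0.0959, 0.0838]
tool_rot: [-0.0, 1.0, 0.006, 0.004]
ft_force: [-12.1, 0.0, 8.3]
grip_width: 0.0856
grasp_force: 6.3
```

```bash
cat > look.py <<'E'
from h import *
import sys
c='side'; im,d=bot.camera(c); cv2.imwrite(f'pics/{sys.argv[1]}.png',im[100:300,120:420,::-1].repeat(2,0).repeat(2,1))
r=bot.trace('speaker',c)[0]; w=world(c,d,r['pixels']); t=w[abs(w[:,2]-.06)<.006]
print(r['score'],cv2.minAreaRect(t[:,:2].astype(np.float32)*1000),np.percentile(t[:,0],[1,99]),np.percentile(t[:,1],[1,99]))
E
python3 look.py a
```

```text
0.79 ((623.5628051757812, 102.0136947631836), (152.8623809814453, 87.21038818359375), 87.99411010742188) [0.58025016 0.66485986] [0.02752966 0.1751026 ]
```

Call:
step_arm([
  [[15,0,0],0],
  [[30,0,-20],0],
  [[30,0,-50],0],
  [[30,10,-80],10],
  [[15,40,-80],20],
  [[0,70,-80],30],
  [[-20,95,-80],40],
  [[-40,115,-80],50],
  [[-45,122,-80],60],
  [[-45,122,-80],70],
  [[-45,122,-80],80],
  [[-45,122,-80],90],
], claw=0)

```text
clock: 17.42
eef_pos: [0.6127, 0.2174, 0.1667]
tool_rot: [0.709, 0.705, 0.011, 0.002]
ft_force: [0.5, 0.6, 0.6]
grip_width: 0.0426
grasp_force: 0.0
```

Call:
step_arm([
  [[0,0,0],0],
  [[0,0,0],0],
])

```text
clock: 17.68
eef_pos: [0.6118, 0.2171, 0.1662]
tool_rot: [0.706, 0.708, 0.01, 0.001]
ft_force: [-0.9, 0.9, -0.3]
grip_width: 0.0426
grasp_force: 0.0
```

Call:
step_arm([
  [[0,0,20],0],
  [[0,0,45],0],
  [[0,0,68],0],
  [[0,0,80],0],
  [[0,0,82],0],
  [[-10,0,82],0],
  [[-20,0,82],0],
  [[-30,0,82],0],
  [[-40,0,82],0],
  [[-50,0,82],0],
  [[-60,0,82],0],
  [[-70,0,82],0],
])

```text
clock: 19.18
eef_pos: [0.6132, 0.1491, 0.0845]
tool_rot: [0.707, 0.708, 0.012, 0.0]
ft_force: [-0.5, 6.9, 3.1]
grip_width: 0.0431
grasp_force: 0.0
```

Call:
step_arm([
  [[-9,0,0],0],
  [[-18,0,0],0],
  [[-27,0,0],0],
  [[-36,0,0],0],
  [[-45,0,0],0],
  [[-54,0,0],0],
  [[-63,0,0],0],
  [[-72,0,0],0],
  [[-81,0,0],0],
  [[-90,0,0],0],
  [[-99,0,0],0],
  [[-105,0,0],0],
])

```text
clock: 20.68
eef_pos: [0.613, 0.0436, 0.0831]
tool_rot: [0.707, 0.707, 0.011, 0.001]
ft_force: [1.3, 6.7, 3.6]
grip_width: 0.0426
grasp_force: 0.0
```

```bash
python3 look.py b
```

```text
0.87 ((622.2642211914062, -46.654273986816406), (154.0254364013672, 89.14976501464844), 89.55545043945312) [0.5782105  0.66429671] [-0.12239066  0.02622854]
```

Call:
step_arm([
  [[-5,0,0],0],
  [[-10,0,0],0],
  [[-13,0,0],0],
  [[-15,0,0],0],
  [[-17,0,0],0],
  [[-17,0,0],0],
])

```text
clock: 21.52
eef_pos: [0.6127, 0.0267, 0.0823]
tool_rot: [0.707, 0.707, 0.01, 0.001]
ft_force: [0.3, 5.5, 2.7]
grip_width: 0.0429
grasp_force: 0.0
```

Call:
step_arm([
  [[-2,0,0],0],
  [[-4,0,0],0],
  [[-4,0,0],0],
])

```text
clock: 21.9
eef_pos: [0.6124, 0.0249, 0.0823]
tool_rot: [0.706, 0.708, 0.012, -0.001]
ft_force: [-0.8, 11.2, 3.6]
grip_width: 0.0428
grasp_force: 0.0
```

Call:
step_arm([
  [[10,0,0],0],
  [[20,0,-15],0],
  [[20,0,-50],0],
  [[10,-10,-80],-10],
  [[-10,-30,-80],-20],
  [[-30,-50,-80],-30],
  [[-50,-70,-80],-40],
  [[-70,-85,-80],-50],
  [[-89,-92,-80],-60],
  [[-89,-92,-80],-70],
  [[-89,-92,-80],-80],
  [[-89,-92,-80],-90],
], claw=-1)

```text
clock: 23.4
eef_pos: [0.5192, -0.0685, 0.1601]
tool_rot: [-0.002, 1.0, 0.005, 0.008]
ft_force: [-1.1, -0.4, -1.0]
grip_width: 0.0852
grasp_force: 0.0
```

Call:
step_arm([
  [[0,0,20],0],
  [[0,0,50],0],
  [[0,0,75],0],
  [[0,0,80],0],
  [[-10,0,80],0],
  [[-20,0,80],0],
  [[-28,0,80],0],
  [[-35,0,80],0],
  [[-40,0,80],0],
  [[-44,0,80],0],
  [[-46,0,80],0],
  [[-46,0,80],0],
])

```text
clock: 24.9
eef_pos: [0.5642, -0.067, 0.0789]
tool_rot: [-0.0, 1.0, 0.006, 0.005]
ft_force: [-5.3, -1.2, 1.3]
grip_width: 0.0856
grasp_force: 0.0
```

```bash
python3 look.py c
```

```text
0.65 ((632.200927734375, -70.55266571044922), (164.1529998779297, 67.69784545898438), 73.97223663330078) [0.58321005 0.66460523] [-0.14053853  0.00705943]
```

View pics/c.png

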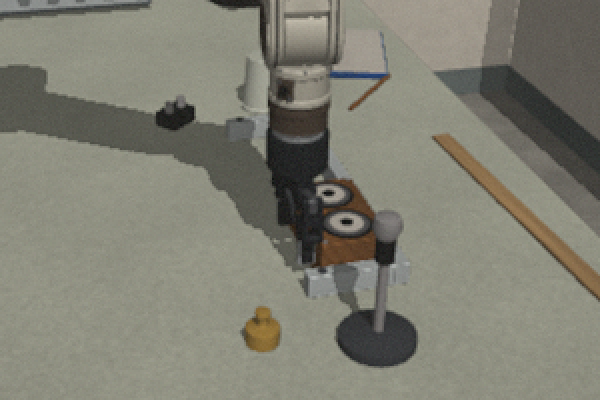

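The box, around (340,220), sits in the corner by the mic stop. Everything else is still standing. I'll press a little more, back off and check.

Call:
step_arm([
  [[-2,0,0],0],
  [[-4,0,0],0],
  [[-4,0,0],0],
  [[-4,0,0],0],
])

```text
clock: 25.5
eef_pos: [0.5645, -0.0672, 0.078]
tool_rot: [-0.0, 1.0, 0.006, 0.001]
ft_force: [-13.4, -2.2, 4.7]
grip_width: 0.0853
grasp_force: 0.0
```

Call:
step_arm([
  [[10,0,0],0],
  [[30,0,0],0],
  [[70,0,-20],0],
  [[120,0,-60],0],
  [[170,0,-100],0],
  [[200,0,-130],0],
  [[200,0,-130],0],
  [[200,0,-130],0],
])

```text
clock: 26.5
eef_pos: [0.3695, -0.0687, 0.2072]
tool_rot: [0.0, 1.0, 0.006, 0.009]
ft_force: [0.1, -0.2, -0.3]
grip_width: 0.0851
grasp_force: 0.0
```

```bash
python3 look.py d; python3 - <<'E'
from h import *
im,d=bot.camera('scene'); a=im[120:260,140:400,::-1]
b=bot.camera('side')[0][150:290,200:340,::-1]
cv2.imwrite('pics/e.png',np.hstack([cv2.resize(a,None,fx=1.9,fy=1.9),cv2.resize(b,None,fx=1.9,fy=1.9)]))
E
```

```text
0.55 ((621.3098754882812, -66.43768310546875), (152.93409729003906, 87.22286987304688), 88.94159698486328) [0.57909427 0.66368015] [-0.14058011  0.00643478]
```

View pics/e.png

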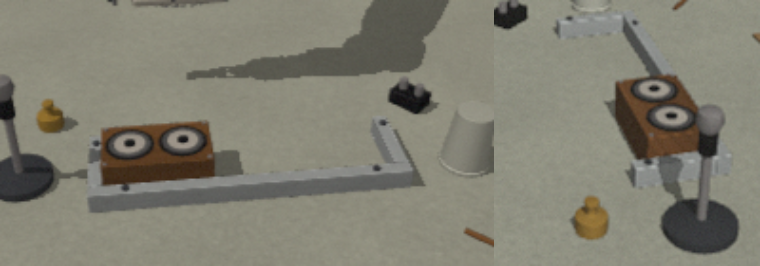

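The box lies flat on the rail and up against the mic-side stop (box near (157,150) in the left view), and the other things haven't moved. Measured right end is at y=−0.1406 against the stop face at −0.141.

```bash
python3 -c "
from workcell import bot
print(bot.job_done())"
```

```text
the job is handed in; nothing more can be done
None
```

The speaker box lies flat against the back rail with its end up against the microphone-side stop, to within about 2 mm in the last camera check; the other objects appear untouched, and I handed the job in at about 27 s.

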